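# Put the laundry bottles back on their own drip trays

## Robot

A 6-joint arm with a two-finger parallel gripper is mounted at the origin on the work surface. World frame = base frame: x ahead of the robot, y to its left, z up, the work surface at z = 0. Lengths are in m, angles in rad, forces in N, time in s.
With the tool pointing down it reaches from about 0.3 to 0.95 m from the base axis. Payload 3.1 kg.
Tool frame: the origin (TCP) lies midway between the tips of the shut fingers; the grasp point (between the pads) lies 19 mm behind it; z points along the fingers, y is the line along which they close (so a half turn about z gives the same grasp; the last joint's range is limited). The gripper opens to 85 mm and grips with 20 to 120 N. Pads are 22 mm wide; open, the fingers measure 114 mm over their backs; the gripper's body (76 mm by 85 mm) begins 54 mm behind the grasp point. The pads swing forward as they close: fully open they stand 13 mm farther back than shut.
Start: joints at [-1.19, 0.308, 1.634, -0, 1.2, -0.07], TCP at [0.272, -0.563, 0.231] pointing down, gripper open.
Joint ranges: [-3.06, 3.06], [-0.79, 1.96], [0.05, 2.63], [-1.19, 4.34], [0.05, 2.64], [-2.94, 2.94]. Speed limits (rad/s): [2.79, 2.79, 3.14, 3.14, 3.14, 3.14].

## Interface

Orientations are given as a unit quaternion [x, y, z, w].
In Python, from rig import read_state, snapshot, camera_model, sign_off gives the robot as it stands.
- The arm moves only by the tool move_arm, never from a script. Its argument "targets" is one flat list of numbers, 7 for each row, row after row: the opening, from 0 (shut) to 1 (fully open), then the shift along the tool's x, y, z in shares of 500 mm (1.0 is 500 mm), then the turn, a rotation vector about the tool's x, y, z in normalised numbers (1 is pi rad). A call has 1 to 20 rows; each row is the pose to reach, as a shift and turn from the pose commanded when the call began, along the tool's axes at that moment; what a row does not reach only later rows make up. A row lasts 1/8 s, in which the tool goes at most 62.5 mm and 10.7 degrees, less where a joint would pass 70% of its speed; a pose out of reach is approached as far as the arm can. A shift or turn number past 1, either way, is cut back to 1. A call with a gripper value outside its range is refused whole. The fingers move at their own pace and stop on an object; the grip force is fixed at half the most. Time passes only in rows, so rows that repeat a pose let the fingers close. It gives the time, the measured TCP pose, the force, the opening and the grip force at its end, in the units of the state.
- read_state(): the state, without advancing time (a new reading comes with each control period).
- snapshot(name): name is "scene" or "top"; returns (picture, depth): 384x512x3 uint8, red, green, blue; 384x512 float32, m along the optical axis (not along the pixel's ray), 0 where there is no reading.
- camera_model(name): a dict with "vfov" (degrees; the focal length in pixels is half the picture's height over the tangent of half this angle, whatever the lens; pixels are square), "cx", "cy" (the principal point, pixels), "camera_from_world" (4x4, takes a point from world to camera coordinates). Camera axes: x right, y down, z forward; pixel columns grow to the right and rows downward; lengths in m; the calibration is good to about 2 mm. A picture is of the moment at which its call begins. camera_model takes no time and is no camera call.
- sign_off(): hands the job in; it is judged then, once.
The state is a dict: "t": time; "joint_positions": joint angles; "dq": joint speeds; "joint_torque": joint torques, N m; "ee_pos": TCP position; "tool_rot": TCP orientation; "contact_force": force on the tool from outside, world axes, zero at the start; "torque": the same for the moment, N m; "gripper_width": finger opening in m; "grasp_force": force on a finger pad.
Only numpy, scipy, OpenCV 4.12 (cv2) and the standard library are available. Lean on these libraries where they do the work, as an engineer would, in place of code of your own. Each camera call takes 0.05 s, during which the arm holds its last target. There are 200 camera calls.

## Task

The three laundry bottles are each standing in another bottle's drip tray: move them round so that every bottle stands upright and let go in the tray of its own colour, parking a bottle in the spare grey tray on the way and leaving that one empty at the end. The bottles drip, so never stand one on the bare table or tip it over, and set them down flat inside the rim rather than dropping them. Leave the carton, the measuring cup and the brush where they are.

Things in the scene. Friction and masses are not known exactly. Their poses are not given: they have to be found in the camera images.
- bottle_blue: Blue closed bottle, straight-sided with a tapering shoulder, white paper band, 150 mm high, round base 70 mm across. Its top 36 mm is a plain cylindrical cap of the same colour, 40 mm across: grip it there; the neck and sloping shoulder begins 38 mm below the top. 0.27 to 0.53 kg. Loose, at the start in the yellow tray. Origin: centre of its underside; z up through the cap.
- bottle_yellow: Yellow closed bottle, tapering like a cone, white paper band, 140 mm high, round base 70 mm across. Its top 36 mm is a plain cylindrical cap of the same colour, 40 mm across: grip it there; the cone begins 38 mm below the top. 0.27 to 0.53 kg. Loose, at the start in the red tray. Origin: centre of its underside; z up through the cap.
- bottle_red: Red closed bottle, short and straight-sided, white paper band, 130 mm high, round base 70 mm across. Its top 36 mm is a plain cylindrical cap of the same colour, 40 mm across: grip it there; the neck and sloping shoulder begins 38 mm below the top. 0.27 to 0.53 kg. Loose, at the start in the blue tray. Origin: centre of its underside; z up through the cap.
- tray_blue: Blue round drip tray, an open shallow dish fixed to the table: 104 mm outside diameter, 94 mm inside, rim 15 mm high, inner floor 6 mm above the table. Home of the blue bottle. Origin: centre of its underside, on the table; z up.
- tray_yellow: Yellow round drip tray, an open shallow dish fixed to the table: 104 mm outside diameter, 94 mm inside, rim 15 mm high, inner floor 6 mm above the table. Home of the yellow bottle. Origin: centre of its underside, on the table; z up.
- tray_red: Red round drip tray, an open shallow dish fixed to the table: 104 mm outside diameter, 94 mm inside, rim 15 mm high, inner floor 6 mm above the table. Home of the red bottle. Origin: centre of its underside, on the table; z up.
- tray_grey: Grey round drip tray, an open shallow dish fixed to the table: 104 mm outside diameter, 94 mm inside, rim 15 mm high, inner floor 6 mm above the table. The spare one, empty at the start. Origin: centre of its underside, on the table; z up.
- carton: Bystander: brown cardboard carton with a green band, 60 x 100 x 110 mm high, loose, to be left alone. Origin: centre of its underside.
- cup: Bystander: small white plastic measuring cup, 64 mm across the rim, 55 mm high, open, loose, to be left alone. Origin: centre of its underside.
- brush: Bystander: hand brush with a wooden handle, lying flat on the table, lower than 50 mm, loose, to be left alone. Origin: on its underside, about its middle; x runs along the handle.

How it is judged:
By the outcome, as a careful person would: the job done as asked, in the order asked, and still so for the second after the job is handed in, with the robot touching nothing.
It also fails if it takes over 93 s, if anything falls off the work surface, if the arm or the gripper's body presses on something with over 40 N, if the wrist force passes 120 N, or if a joint passes its speed limit or range.

## Working session

There is one attempt and no reset: what is moved stays moved. The work goes in short steps, Python scripts to look and compute and a tool call to move; the robot and the scene stay as the last step left them, time stands still between calls to the robot, and variables do not carry over. Pictures are saved under pics/ and viewed, at most 14 in all, crops included, and the job is handed in when it is done.

Besides the shell and the picture viewer there is one more tool, called as a command line: name --argument value ..., lists and objects as JSON in quotes. move_arm: Moves the arm, as the interface text tells. Its arguments: {"type":"object","properties":{"targets":{"type":"array"}},"required":["targets"]}

```bash
mkdir -p pics
cat > h.py <<'E'
import numpy as np, cv2
from rig import read_state, snapshot, camera_model, sign_off
def ray(m,u,v,H=384):
    f=H/2/np.tan(np.radians(m["vfov"])/2)
    T=np.array(m["camera_from_world"]);R=T[:3,:3];c=-R.T@T[:3,3]
    return c,R.T@np.array([(u-m["cx"])/f,(v-m["cy"])/f,1.0])
def proj(m,p,H=384):
    f=H/2/np.tan(np.radians(m["vfov"])/2)
    q=np.array(m["camera_from_world"])@np.append(p,1);return m["cx"]+f*q[0]/q[2],m["cy"]+f*q[1]/q[2]
def atz(m,u,v,z):
    c,d=ray(m,u,v);return c+d*(z-c[2])/d[2]
def two(m1,p1,m2,p2):
    c1,d1=ray(m1,*p1);c2,d2=ray(m2,*p2)
    s=np.linalg.lstsq(np.c_[d1,-d2],c2-c1,rcond=None)[0]
    a,b=c1+s[0]*d1,c2+s[1]*d2;return (a+b)/2,np.linalg.norm(a-b)
E
python3 - <<'E'
from h import *
for n in("scene","top"):
    p,d=snapshot(n);np.savez(n+"0.npz",p=p,d=d);m=camera_model(n);print({k:np.round(v,4).tolist() if k!="x" else v for k,v in m.items() if not isinstance(v,str)})
    cv2.imwrite(f"pics/{n}0.png",cv2.resize(p[...,::-1],(800,600),interpolation=cv2.INTER_CUBIC))
print(read_state())
E
```

```text
{'vfov': 43.3161, 'cx': 253.4454, 'cy': 185.4813, 'camera_from_world': [[0.7558, 0.6548, 0.004, -0.43], [0.551, -0.6327, -0.5441, -0.2853], [-0.3537, 0.4134, -0.839, 1.5522], [0.0, 0.0, 0.0, 1.0]]}
{'vfov': 42.4709, 'cx': 253.7224, 'cy': 183.4699, 'camera_from_world': [[-0.0024, -0.9999, 0.0163, 0.0027], [-0.9972, 0.0012, -0.0749, 0.5397], [0.0748, -0.0164, -0.9971, 1.2197], [0.0, 0.0, 0.0, 1.0]]}
{'t': 0.1, 'joint_positions': array([-1.18967069e+00,  3.08954303e-01,  1.63507130e+00, -3.39489453e-05,
        1.19973168e+00, -6.96972837e-02]), 'dq': array([ 0.00084392, -0.00106831, -0.00378973,  0.00167752,  0.00069481,
       -0.00104531]), 'joint_torque': array([-6.83040143e-04, -4.16408873e+01, -2.77643859e+01, -1.13584842e-04,
        4.03674290e-03, -3.78661284e-06]), 'ee_pos': array([ 0.27199915, -0.56185928,  0.23013355]), 'tool_rot': array([ 9.74700275e-01,  2.23513317e-01, -1.83473283e-04, -1.06677097e-03]), 'contact_force': array([-0.08935457,  0.19793471,  0.03077714]), 'torque': array([ 0.01881101,  0.093717  , -0.05875386]), 'grasp_force': 0.0, 'gripper_width': 0.0855143174663556}
```

View pics/scene0.png

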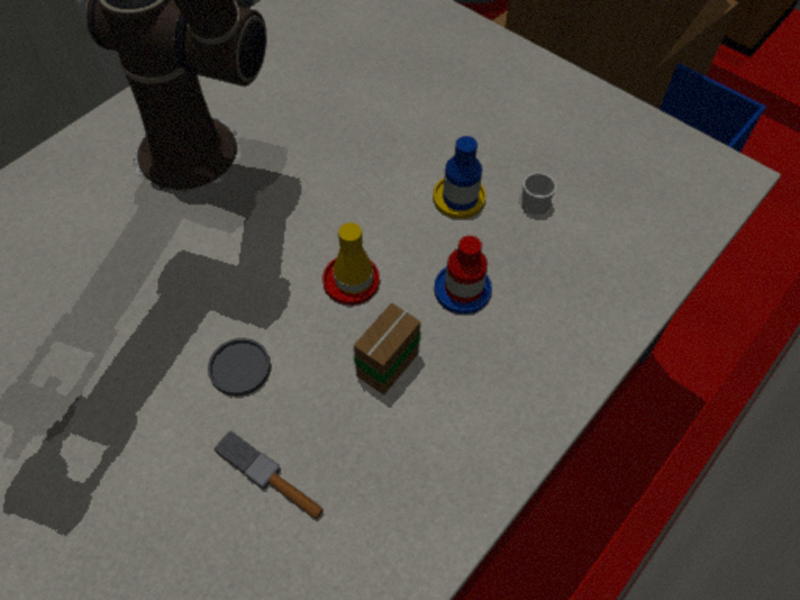

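View pics/top0.png

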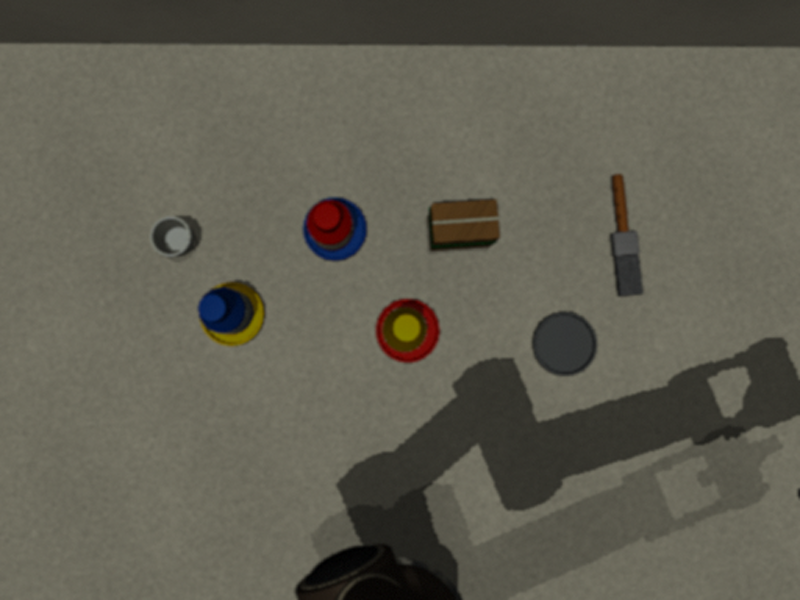

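The scene shows the blue bottle in the yellow tray, the yellow bottle in the red tray, the red bottle in the blue tray, and the grey tray empty. In the top picture (800 px) the caps are at about blue (213,306), yellow (407,328) and red (327,215), and the grey tray is at (564,343). I'll enlarge crops to get finer positions.

Run:
```python
from h import *
print([ (k,v) for n in("top","scene") for k,v in camera_model(n).items() if isinstance(v,str)], list(camera_model("top")))
for n,(u,v,w,h) in dict(scene=(130,80,200,150),top=(120,110,266,133)).items():
    p=np.load(n+"0.npz")["p"][v:v+h,u:u+w,::-1]
    k=4 if n=="scene" else 3
    p=cv2.convertScaleAbs(cv2.resize(p,None,fx=k,fy=k,interpolation=cv2.INTER_CUBIC),alpha=1.5)
    cv2.imwrite(f"pics/{n}1.png",p)
```

```text
[] ['vfov', 'cx', 'cy', 'camera_from_world']
```

View pics/scene1.png

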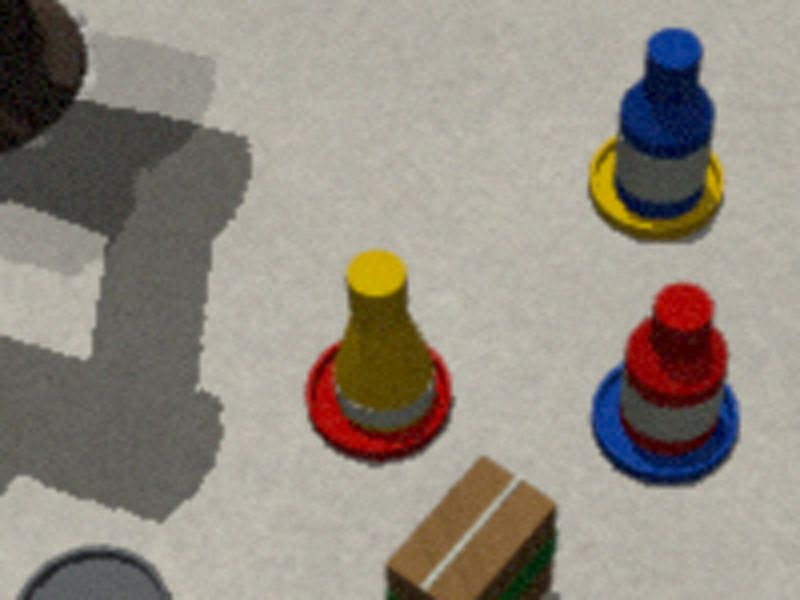

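View pics/top1.png

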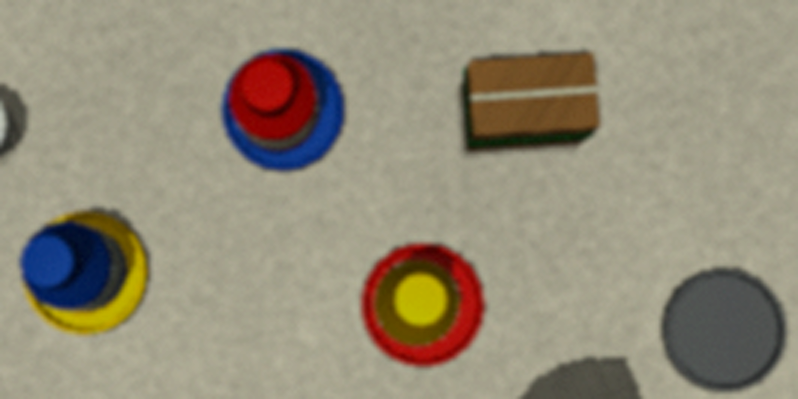

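Scene crop (4x, offset 130,80): cap tops are at blue (674,50), yellow (377,274) and red (684,308). Top crop (3x, offset 120,110): caps are at blue (48,261), yellow (420,300) and red (268,83). In the same crop the tray centres are yellow (88,270), blue (283,109), red (423,304) and grey (723,328).

Run:
```python
from h import *
S,T=camera_model("scene"),camera_model("top")
s=lambda u,v:(130+(u+.5)/4-.5,80+(v+.5)/4-.5)
t=lambda u,v:(120+(u+.5)/3-.5,110+(v+.5)/3-.5)
for n,a,b in(("blue",(674,50),(48,261)),("yellow",(377,274),(420,300)),("red",(684.5,308),(268,83))):
    p,e=two(S,s(*a),T,t(*b));print("cap",n,p.round(4),"gap",round(e,4))
for n,b,a in(("yellow",(88,270),(655.5,185)),("blue",(283.5,109),(665.5,419)),("red",(423,304.5),(379,397)),("grey",(723,328.5),None)):
    print("tray",n,atz(T,*t(*b),.015).round(4)[:2],end=" ")
    a=s(*a) if a else ((240+.5)/1.5625-.5,(366+.5)/1.5625-.5)
    p,e=two(S,a,T,t(*b)); print("scene@15mm",atz(S,*a,.015).round(4)[:2],p.round(4),round(e,4))
# depth check
for n,m in(("scene",S),("top",T)):
    d=np.load(n+"0.npz")["d"]; f=192/np.tan(np.radians(m["vfov"])/2)
    v,u=np.mgrid[:384,:512];C=np.stack([(u-m["cx"])/f*d,(v-m["cy"])/f*d,d,np.ones_like(d)],-1)
    W=(C@np.linalg.inv(m["camera_from_world"]).T)[...,:3];W[d==0]=9
    for nm,x,y,z in(("blue",.58,.27,.156),("yellow",.53,.0,.146),("red",.68,.11,.136)):
        k=(np.hypot(W[...,0]-x,W[...,1]-y)<.06)&(abs(W[...,2]-z)<.008);print(n,nm,k.sum(),W[k].mean(0).round(4) if k.any() else"")
    for nm,x,y in (("car",.68,-.12),("cup",.67,.36)):
        k=(np.hypot(W[...,0]-x,W[...,1]-y)<.09)&(W[...,2]>.03)&(W[...,2]<.2)
        if k.any():print(nm,W[k].min(0).round(3),W[k].max(0).round(3))
```

```text
cap blue [0.5012 0.2674 0.1534] gap 0.0017
cap yellow [ 0.4721 -0.0087  0.1429] gap 0.0023
cap red [0.6377 0.1063 0.1354] gap 0.0017
tray yellow [0.4997 0.2641] scene@15mm [0.5037 0.2611] [0.5003 0.2657 0.0081] 0.0007
tray blue [0.6353 0.1015] scene@15mm [0.6407 0.099 ] [0.6373 0.1028 0.007 ] 0.0021
tray red [ 0.4704 -0.0157] scene@15mm [ 0.4769 -0.0191] [ 0.4713 -0.0152  0.005 ] 0.0021
tray grey [ 0.4497 -0.2672] scene@15mm [ 0.4549 -0.2689] [ 0.4505 -0.268   0.008 ] 0.0022
scene blue 4 [0.5209 0.2682 0.1521]
scene yellow 90 [ 0.4818 -0.0085  0.1438]
scene red 154 [0.638  0.1068 0.1339]
car [ 0.603 -0.152  0.03 ] [ 0.669 -0.047  0.115]
cup [0.586 0.325 0.03 ] [0.65  0.39  0.058]
top blue 0 
top yellow 124 [ 0.48   -0.0078  0.1446]
top red 215 [0.637  0.1072 0.1347]
car [ 0.602 -0.151  0.031] [ 0.666 -0.047  0.115]
cup [0.587 0.325 0.03 ] [0.649 0.388 0.059]
```

The manual's scale: shifts go in shares of 500 mm and turns go in shares of pi rad. Converting my numbers, 421 mm is 0.842, -411 mm is -0.822.

move_arm --targets '[1,0.12,-0.116,0,0,0,0,1,0.2,-0.196,0,0,0,0,1,0.28,-0.274,0,0,0,0,1,0.362,-0.352,0,0,0,0,1,0.442,-0.43,0,0,0,0,1,0.522,-0.508,0,0,0,0,1,0.602,-0.586,0,0,0,0,1,0.682,-0.666,0,0,0,0,1,0.762,-0.744,0,0,0,0,1,0.82,-0.8,0,0,0,0,1,0.842,-0.822,0,0,0,0,1,0.842,-0.822,0,0,0,0,1,0.842,-0.822,0,0,0,0,1,0.842,-0.822,0,0,0,0]'

```text
t: 1.85
ee_pos: [0.4718, -0.0104, 0.2312]
tool_rot: [0.975, 0.223, -0.0, 0.0]
contact_force: [-0.3, -0.2, 0.8]
gripper_width: 0.0855
grasp_force: 0.0
```

Converted, 124 mm is 0.248, 115 mm is 0.23.

move_arm --targets '[1,0.002,-0.002,0.08,0,0,0,1,0.002,-0.002,0.15,0,0,0,1,0.002,-0.002,0.2,0,0,0,1,0.002,-0.002,0.23,0,0,0,1,0.002,-0.002,0.248,0,0,0,1,0.002,-0.002,0.248,0,0,0,1,0.002,-0.002,0.248,0,0,0]'

```text
t: 2.72
ee_pos: [0.4736, -0.008, 0.1082]
tool_rot: [0.975, 0.223, 0.001, 0.0]
contact_force: [-1.1, -0.7, -0.8]
gripper_width: 0.0855
grasp_force: 0.0
```

Run:
```python
from h import *
p,d=snapshot("scene");s=read_state();print(s["ee_pos"],s["contact_force"])
cv2.imwrite("pics/s2.png",cv2.convertScaleAbs(cv2.resize(p[90:210,150:310,::-1],(640,480),interpolation=cv2.INTER_CUBIC),alpha=1.6))
```

```text
[ 0.47359379 -0.00799645  0.10825906] [0.08705411 0.67656237 0.51578726]
```

View pics/s2.png

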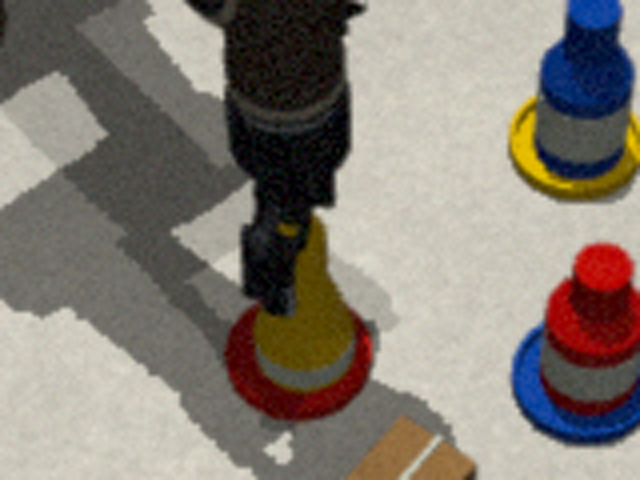

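The picture shows the open fingers either side of the yellow cap at about (300,240), with the bottle still upright. I'll close the gripper.

move_arm --targets '[0,0,0,0,0,0,0,0,0,0,0,0,0,0,0,0,0,0,0,0,0,0,0,0,0,0,0,0,0,0,0,0,0,0,0,0,0,0,0,0,0,0,0,0,0,0,0,0,0]'

```text
t: 3.65
ee_pos: [0.4729, -0.0077, 0.1078]
tool_rot: [0.975, 0.223, 0.0, -0.0]
contact_force: [-1.6, 1.7, 5.5]
gripper_width: 0.0389
grasp_force: 60.3
```

Converted, 225 mm is 0.45, 221 mm is 0.442.

move_arm --targets '[0,0,0,-0.016,0,0,0,0,0,0,-0.04,0,0,0,0,0,0,-0.068,0,0,0,0,0,0,-0.09,0,0,0,0,-0.008,0.014,-0.1,0,0,0,0,-0.028,0.048,-0.1,0,0,0,0,-0.056,0.094,-0.1,0,0,0,0,-0.084,0.142,-0.1,0,0,0,0,-0.112,0.19,-0.1,0,0,0,0,-0.14,0.238,-0.1,0,0,0,0,-0.168,0.286,-0.1,0,0,0,0,-0.196,0.334,-0.1,0,0,0,0,-0.224,0.382,-0.1,0,0,0,0,-0.246,0.42,-0.1,0,0,0,0,-0.26,0.442,-0.1,0,0,0,0,-0.264,0.45,-0.1,0,0,0,0,-0.264,0.45,-0.1,0,0,0,0,-0.264,0.45,-0.1,0,0,0]'

```text
t: 5.9
ee_pos: [0.4518, -0.2671, 0.1571]
tool_rot: [0.975, 0.224, -0.0, -0.0]
contact_force: [0.0, 0.1, -3.3]
gripper_width: 0.0386
grasp_force: 60.9
```

Run:
```python
from h import *
s=read_state();print(s["ee_pos"],s["contact_force"],s["gripper_width"])
a,_=snapshot("scene");b,_=snapshot("top")
f=lambda p:cv2.convertScaleAbs(cv2.resize(p[...,::-1],(400,300),interpolation=cv2.INTER_CUBIC),alpha=1.6)
cv2.imwrite("pics/s3.png",np.hstack([f(a[165:285,90:250]),f(b[160:280,280:440])]))
```

```text
[ 0.45175625 -0.26711014  0.15713388] [ 0.03936846  0.13710363 -3.27188505] 0.038638201873961414
```

View pics/s3.png

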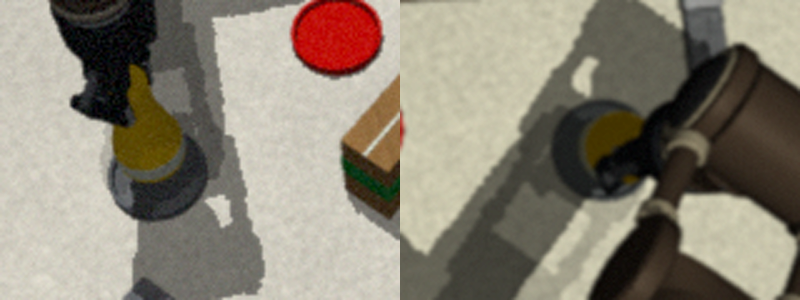

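The yellow bottle hangs upright above the grey tray: about (148,150) left half, (605,140) right half. I'll lower it.

Converted, 49 mm is 0.098, 48 mm is 0.096.

move_arm --targets '[0,0,0,0.024,0,0,0,0,0,0,0.052,0,0,0,0,0,0,0.074,0,0,0,0,0,0,0.086,0,0,0,0,0,0,0.092,0,0,0,0,0,0,0.096,0,0,0,0,0,0,0.098,0,0,0,0,0,0,0.098,0,0,0,0,0,0,0.098,0,0,0]'

```text
t: 7.12
ee_pos: [0.452, -0.2681, 0.1086]
tool_rot: [0.975, 0.223, 0.0, 0.0]
contact_force: [-0.4, 0.1, -4.2]
gripper_width: 0.0388
grasp_force: 61.0
```

Converted, 1 mm is 0.002.

move_arm --targets '[0,0,0,0.002,0,0,0,0,0,0,0.002,0,0,0,0,0,0,0.002,0,0,0]'

```text
t: 7.5
ee_pos: [0.4521, -0.2681, 0.1078]
tool_rot: [0.975, 0.224, 0.0, 0.0]
contact_force: [-0.9, 0.7, 1.2]
gripper_width: 0.0381
grasp_force: 61.5
```

Converted, -110 mm is -0.22, -95 mm is -0.19.

move_arm --targets '[1,0,0,0,0,0,0,1,0,0,0,0,0,0,1,0,0,0,0,0,0,1,0,0,0,0,0,0,1,0,0,0,0,0,0,1,0,0,-0.024,0,0,0,1,0,0,-0.07,0,0,0,1,0,0,-0.13,0,0,0,1,0,0,-0.19,0,0,0,1,0,0,-0.22,0,0,0]'

```text
t: 8.75
ee_pos: [0.4529, -0.2687, 0.22]
tool_rot: [0.975, 0.224, 0.001, 0.002]
contact_force: [0.2, -0.9, -0.4]
gripper_width: 0.0854
grasp_force: 0.0
```

Converted, 330 mm is 0.66, 325 mm is 0.65.

move_arm --targets '[1,0.04,-0.03,0,0,0,0,1,0.11,-0.086,0,0,0,0,1,0.184,-0.142,0,0,0,0,1,0.258,-0.2,0,0,0,0,1,0.33,-0.256,0,0,0,0,1,0.404,-0.314,0,0,0,0,1,0.478,-0.37,0,0,0,0,1,0.55,-0.426,0,0,0,0,1,0.616,-0.478,0,0,0,0,1,0.65,-0.504,0,0,0,0,1,0.66,-0.512,0,0,0,0,1,0.66,-0.512,0,0,0,0,1,0.66,-0.512,0,0,0,0]'

```text
t: 10.38
ee_pos: [0.6369, 0.1049, 0.2172]
tool_rot: [0.975, 0.223, -0.0, 0.0]
contact_force: [1.0, 0.2, -0.3]
gripper_width: 0.0853
grasp_force: 0.0
```

Run:
```python
from h import *
s=read_state();print(s["ee_pos"],s["contact_force"],s["gripper_width"])
a,_=snapshot("scene");b,_=snapshot("top")
f=lambda p:cv2.convertScaleAbs(cv2.resize(p[...,::-1],(400,300),interpolation=cv2.INTER_CUBIC),alpha=1.6)
cv2.imwrite("pics/s4.png",np.hstack([f(a[165:285,90:250]),f(b[160:280,280:440])]))
```

```text
[0.63686024 0.10491384 0.21720174] [ 1.03679905  0.22407751 -0.30426382] 0.08528562594926516
```

View pics/s4.png

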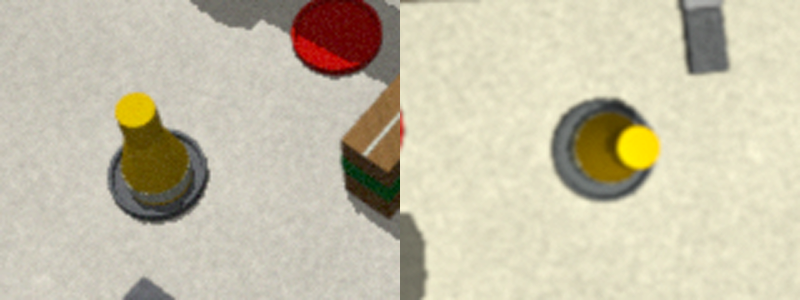

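The yellow bottle stands inside the grey rim, with its cap at (136,110) in the left half and (638,148) in the right. Next is the red bottle.

move_arm --targets '[1,0.002,-0.002,0.08,0,0,0,1,0.002,-0.002,0.15,0,0,0,1,0.002,-0.002,0.2,0,0,0,1,0.002,-0.002,0.228,0,0,0,1,0.002,-0.002,0.24,0,0,0,1,0.002,-0.002,0.24,0,0,0,1,0.002,-0.002,0.24,0,0,0,0,0.002,-0.002,0.24,0,0,0,0,0.002,-0.002,0.24,0,0,0,0,0.002,-0.002,0.24,0,0,0,0,0.002,-0.002,0.24,0,0,0,0,0.002,-0.002,0.24,0,0,0,0,0.002,-0.002,0.24,0,0,0,0,0.002,-0.002,0.24,0,0,0]'

```text
t: 12.22
ee_pos: [0.638, 0.108, 0.0978]
tool_rot: [0.975, 0.223, 0.0, -0.0]
contact_force: [-1.2, 2.5, 4.9]
gripper_width: 0.0393
grasp_force: 60.3
```

Run:
```python
from h import *
S,T=camera_model("scene"),camera_model("top")
g=lambda u,v,o:(o[0]+(u+.5)/2.5-.5,o[1]+(v+.5)/2.5-.5)
print(two(S,g(136,110,(90,165)),T,g(238,148,(280,160))))
s=read_state();print(s["ee_pos"],s["contact_force"])
```

```text
(array([ 0.45100069, -0.26864925,  0.1422006 ]), np.float64(0.003119058709144108))
[0.63800488 0.10803206 0.09784274] [-1.22336803  2.54180339  4.85709327]
```

Converted, -203 mm is -0.406, -195 mm is -0.39.

move_arm --targets '[0,0,0,-0.016,0,0,0,0,0,0,-0.04,0,0,0,0,0,0,-0.068,0,0,0,0,0,0,-0.09,0,0,0,0,-0.016,0.004,-0.1,0,0,0,0,-0.052,0.01,-0.1,0,0,0,0,-0.102,0.02,-0.1,0,0,0,0,-0.152,0.03,-0.1,0,0,0,0,-0.204,0.042,-0.1,0,0,0,0,-0.254,0.052,-0.1,0,0,0,0,-0.304,0.062,-0.1,0,0,0,0,-0.354,0.072,-0.1,0,0,0,0,-0.39,0.078,-0.1,0,0,0,0,-0.406,0.082,-0.1,0,0,0,0,-0.406,0.082,-0.1,0,0,0,0,-0.406,0.082,-0.1,0,0,0]'

```text
t: 14.22
ee_pos: [0.4739, -0.0175, 0.1476]
tool_rot: [0.975, 0.224, 0.001, 0.0]
contact_force: [-0.1, 0.5, -4.6]
gripper_width: 0.039
grasp_force: 60.7
```

Converted, 49 mm is 0.098, 48 mm is 0.096.

move_arm --targets '[0,0,0,0.024,0,0,0,0,0,0,0.052,0,0,0,0,0,0,0.074,0,0,0,0,0,0,0.086,0,0,0,0,0,0,0.092,0,0,0,0,0,0,0.096,0,0,0,0,0,0,0.098,0,0,0,0,0,0,0.098,0,0,0,0,0,0,0.098,0,0,0]'

```text
t: 15.35
ee_pos: [0.4732, -0.0178, 0.0986]
tool_rot: [0.975, 0.223, 0.0, 0.0]
contact_force: [0.5, -0.8, -4.2]
gripper_width: 0.0388
grasp_force: 60.7
```

move_arm --targets '[0,0,0,0.002,0,0,0,0,0,0,0.002,0,0,0,0,0,0,0.002,0,0,0]'

```text
t: 15.72
ee_pos: [0.4734, -0.0177, 0.0978]
tool_rot: [0.975, 0.223, 0.0, 0.0]
contact_force: [-0.6, 0.5, 0.8]
gripper_width: 0.0387
grasp_force: 61.0
```

Converted, -130 mm is -0.26, -120 mm is -0.24.

move_arm --targets '[1,0,0,0,0,0,0,1,0,0,0,0,0,0,1,0,0,0,0,0,0,1,0,0,0,0,0,0,1,0,0,0,0,0,0,1,0,0,-0.024,0,0,0,1,0,0,-0.07,0,0,0,1,0,0,-0.13,0,0,0,1,0,0,-0.19,0,0,0,1,0,0,-0.24,0,0,0,1,0,0,-0.26,0,0,0]'

```text
t: 17.1
ee_pos: [0.4742, -0.0179, 0.2298]
tool_rot: [0.975, 0.223, 0.002, 0.001]
contact_force: [0.1, 0.3, 0.2]
gripper_width: 0.0852
grasp_force: 0.0
```

Converted, -244 mm is -0.488, -240 mm is -0.48.

move_arm --targets '[1,0.02,-0.032,0,0,0,0,1,0.056,-0.09,0,0,0,0,1,0.1,-0.16,0,0,0,0,1,0.144,-0.234,0,0,0,0,1,0.188,-0.308,0,0,0,0,1,0.232,-0.38,0,0,0,0,1,0.27,-0.444,0,0,0,0,1,0.292,-0.48,0,0,0,0,1,0.298,-0.488,0,0,0,0,1,0.298,-0.488,0,0,0,0,1,0.298,-0.488,0,0,0,0]'

```text
t: 18.48
ee_pos: [0.5007, 0.2656, 0.2271]
tool_rot: [0.975, 0.223, -0.0, 0.0]
contact_force: [-0.0, 0.4, 1.6]
gripper_width: 0.0853
grasp_force: 0.0
```

Run:
```python
from h import *
s=read_state();print(s["ee_pos"],s["contact_force"],s["gripper_width"])
a,_=snapshot("scene");b,_=snapshot("top")
f=lambda p:cv2.convertScaleAbs(cv2.resize(p[...,::-1],(400,300),interpolation=cv2.INTER_CUBIC),alpha=1.6)
cv2.imwrite("pics/s5.png",np.hstack([f(a[90:240,170:370]),f(b[110:260,120:320])]))
```

```text
[0.50070061 0.26557383 0.22713713] [-0.03928583  0.35783239  1.63611568] 0.08530290555094966
```

View pics/s5.png

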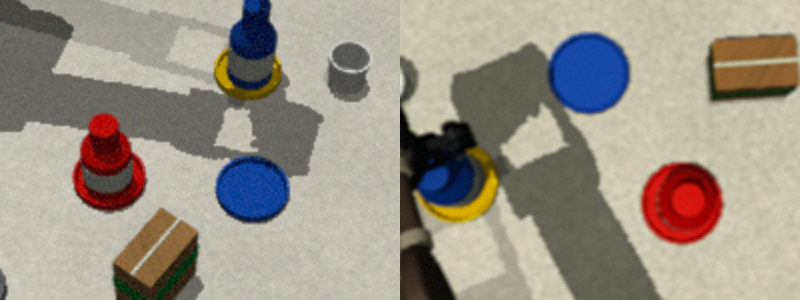

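The red bottle stands in the red tray, at (105,165) in the left half and (685,200) in the right. The blue tray is empty at (253,188). Next is blue.

Converted, 109 mm is 0.218, 104 mm is 0.208.

move_arm --targets '[1,0.002,-0.002,0.07,0,0,0,1,0.002,-0.002,0.13,0,0,0,1,0.002,-0.002,0.18,0,0,0,1,0.002,-0.002,0.208,0,0,0,1,0.002,-0.002,0.218,0,0,0,1,0.002,-0.002,0.218,0,0,0,1,0.002,-0.002,0.218,0,0,0,0,0.002,-0.002,0.218,0,0,0,0,0.002,-0.002,0.218,0,0,0,0,0.002,-0.002,0.218,0,0,0,0,0.002,-0.002,0.218,0,0,0,0,0.002,-0.002,0.218,0,0,0,0,0.002,-0.002,0.218,0,0,0,0,0.002,-0.002,0.218,0,0,0]'

```text
t: 20.32
ee_pos: [0.5014, 0.2686, 0.1188]
tool_rot: [0.975, 0.223, 0.0, -0.0]
contact_force: [-1.6, 1.1, 5.2]
gripper_width: 0.0389
grasp_force: 60.3
```

Converted, 211 mm is 0.422, 202 mm is 0.404.

move_arm --targets '[0,0,0,-0.016,0,0,0,0,0,0,-0.04,0,0,0,0,0,0,-0.068,0,0,0,0,0,0,-0.09,0,0,0,0,0.004,0.016,-0.1,0,0,0,0,0.012,0.052,-0.1,0,0,0,0,0.024,0.102,-0.1,0,0,0,0,0.036,0.154,-0.1,0,0,0,0,0.048,0.206,-0.1,0,0,0,0,0.06,0.258,-0.1,0,0,0,0,0.074,0.31,-0.1,0,0,0,0,0.086,0.362,-0.1,0,0,0,0,0.096,0.404,-0.1,0,0,0,0,0.1,0.422,-0.1,0,0,0,0,0.1,0.422,-0.1,0,0,0,0,0.1,0.422,-0.1,0,0,0]'

```text
t: 22.32
ee_pos: [0.6375, 0.1007, 0.1681]
tool_rot: [0.975, 0.224, -0.0, -0.0]
contact_force: [0.3, -0.2, -3.4]
gripper_width: 0.0389
grasp_force: 60.8
```

Converted, 49 mm is 0.098, 48 mm is 0.096.

move_arm --targets '[0,0,0,0.024,0,0,0,0,0,0,0.052,0,0,0,0,0,0,0.074,0,0,0,0,0,0,0.086,0,0,0,0,0,0,0.092,0,0,0,0,0,0,0.096,0,0,0,0,0,0,0.098,0,0,0,0,0,0,0.098,0,0,0,0,0,0,0.098,0,0,0]'

```text
t: 23.45
ee_pos: [0.6384, 0.1, 0.1196]
tool_rot: [0.975, 0.223, 0.0, 0.0]
contact_force: [0.2, 0.6, -2.4]
gripper_width: 0.0387
grasp_force: 60.8
```

Converted, 1 mm is 0.002.

move_arm --targets '[0,0,0,0.002,0,0,0,0,0,0,0.002,0,0,0,0,0,0,0.002,0,0,0]'

```text
t: 23.82
ee_pos: [0.6385, 0.1001, 0.1189]
tool_rot: [0.975, 0.223, 0.0, 0.0]
contact_force: [-1.0, 0.2, 0.3]
gripper_width: 0.039
grasp_force: 61.2
```

Converted, -110 mm is -0.22, -95 mm is -0.19.

move_arm --targets '[1,0,0,0,0,0,0,1,0,0,0,0,0,0,1,0,0,0,0,0,0,1,0,0,0,0,0,0,1,0,0,0,0,0,0,1,0,0,-0.024,0,0,0,1,0,0,-0.07,0,0,0,1,0,0,-0.13,0,0,0,1,0,0,-0.19,0,0,0,1,0,0,-0.22,0,0,0]'

```text
t: 25.08
ee_pos: [0.6395, 0.1001, 0.2315]
tool_rot: [0.975, 0.223, 0.002, 0.0]
contact_force: [0.0, 0.2, -0.4]
gripper_width: 0.0854
grasp_force: 0.0
```

Converted, -329 mm is -0.658, -324 mm is -0.648.

move_arm --targets '[1,-0.04,0.03,0,0,0,0,1,-0.11,0.084,0,0,0,0,1,-0.184,0.14,0,0,0,0,1,-0.258,0.196,0,0,0,0,1,-0.33,0.25,0,0,0,0,1,-0.404,0.306,0,0,0,0,1,-0.478,0.362,0,0,0,0,1,-0.55,0.418,0,0,0,0,1,-0.616,0.468,0,0,0,0,1,-0.648,0.492,0,0,0,0,1,-0.658,0.5,0,0,0,0,1,-0.658,0.5,0,0,0,0,1,-0.658,0.5,0,0,0,0]'

```text
t: 26.7
ee_pos: [0.4509, -0.2676, 0.2279]
tool_rot: [0.975, 0.224, -0.0, -0.0]
contact_force: [0.0, -0.7, -0.8]
gripper_width: 0.0855
grasp_force: 0.0
```

Run:
```python
from h import *
s=read_state();print(s["ee_pos"],s["contact_force"],s["gripper_width"])
a,_=snapshot("scene");b,_=snapshot("top")
f=lambda p:cv2.convertScaleAbs(cv2.resize(p[...,::-1],(400,300),interpolation=cv2.INTER_CUBIC),alpha=1.6)
cv2.imwrite("pics/s6.png",np.hstack([f(a[90:240,170:370]),f(b[110:260,120:320])]))
```

```text
[ 0.45087721 -0.26755364  0.22787297] [ 0.03226492 -0.65221372 -0.78397797] 0.08550391277119956
```

View pics/s6.png

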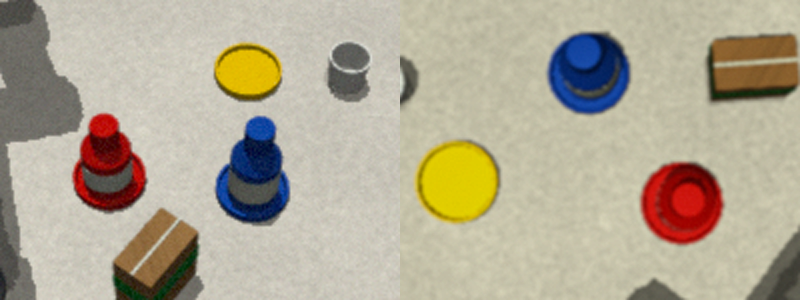

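The blue bottle stands in the blue tray, at (255,180) in the left half, and the yellow tray is empty at (248,70). Now I'll grip the yellow bottle again.

Converted, 120 mm is 0.24, 114 mm is 0.228.

move_arm --targets '[1,0,0,0.08,0,0,0,1,0,0,0.15,0,0,0,1,0,0,0.2,0,0,0,1,0,0,0.228,0,0,0,1,0,0,0.24,0,0,0,1,0,0,0.24,0,0,0,1,0,0,0.24,0,0,0,0,0,0,0.24,0,0,0,0,0,0,0.24,0,0,0,0,0,0,0.24,0,0,0,0,0,0,0.24,0,0,0,0,0,0,0.24,0,0,0,0,0,0,0.24,0,0,0,0,0,0,0.24,0,0,0]'

```text
t: 28.55
ee_pos: [0.4513, -0.2685, 0.1088]
tool_rot: [0.975, 0.223, 0.0, 0.0]
contact_force: [-0.7, 1.2, 5.5]
gripper_width: 0.039
grasp_force: 60.7
```

Converted, -180 mm is -0.36, -175 mm is -0.35.

move_arm --targets '[0,0,0,-0.016,0,0,0,0,0,0,-0.044,0,0,0,0,0,0,-0.09,0,0,0,0,0,0,-0.15,0,0,0,0,0,0,-0.21,0,0,0,0,0,0,-0.27,0,0,0,0,0,0,-0.32,0,0,0,0,0,0,-0.35,0,0,0,0,0,0,-0.36,0,0,0,0,0,0,-0.36,0,0,0]'

```text
t: 29.8
ee_pos: [0.4506, -0.2681, 0.2877]
tool_rot: [0.975, 0.224, -0.0, -0.0]
contact_force: [0.2, -0.0, -3.9]
gripper_width: 0.0387
grasp_force: 60.8
```

Converted, -457 mm is -0.914, -447 mm is -0.894.

move_arm --targets '[0,0.01,-0.016,0,0,0,0,0,0.03,-0.05,0,0,0,0,0,0.062,-0.102,0,0,0,0,0,0.098,-0.162,0,0,0,0,0,0.134,-0.222,0,0,0,0,0,0.17,-0.282,0,0,0,0,0,0.206,-0.342,0,0,0,0,0,0.242,-0.402,0,0,0,0,0,0.278,-0.462,0,0,0,0,0,0.314,-0.522,0,0,0,0,0,0.35,-0.582,0,0,0,0,0,0.386,-0.642,0,0,0,0,0,0.422,-0.702,0,0,0,0,0,0.458,-0.76,0,0,0,0,0,0.492,-0.816,0,0,0,0,0,0.52,-0.862,0,0,0,0,0,0.54,-0.894,0,0,0,0,0,0.552,-0.914,0,0,0,0,0,0.552,-0.914,0,0,0,0,0,0.552,-0.914,0,0,0,0]'

```text
t: 32.3
ee_pos: [0.5001, 0.2625, 0.2882]
tool_rot: [0.975, 0.223, -0.0, 0.0]
contact_force: [-0.9, -0.2, -3.9]
gripper_width: 0.0389
grasp_force: 61.0
```

Down to z ≈ 0.110 first (178 mm).

Converted, 178 mm is 0.356, 177 mm is 0.354.

move_arm --targets '[0,0,0,0.02,0,0,0,0,0,0,0.06,0,0,0,0,0,0,0.116,0,0,0,0,0,0,0.176,0,0,0,0,0,0,0.236,0,0,0,0,0,0,0.286,0,0,0,0,0,0,0.32,0,0,0,0,0,0,0.34,0,0,0,0,0,0,0.35,0,0,0,0,0,0,0.354,0,0,0,0,0,0,0.356,0,0,0,0,0,0,0.356,0,0,0,0,0,0,0.356,0,0,0]'

```text
t: 33.92
ee_pos: [0.5005, 0.2634, 0.1107]
tool_rot: [0.975, 0.224, 0.0, -0.0]
contact_force: [0.4, -0.0, -3.5]
gripper_width: 0.0384
grasp_force: 61.1
```

Converted, 2 mm is 0.004, 1 mm is 0.002.

move_arm --targets '[0,0,0,0.002,0,0,0,0,0,0,0.004,0,0,0,0,0,0,0.004,0,0,0,0,0,0,0.004,0,0,0]'

```text
t: 34.42
ee_pos: [0.5005, 0.2634, 0.1089]
tool_rot: [0.975, 0.224, 0.0, -0.0]
contact_force: [-1.9, -0.1, 2.6]
gripper_width: 0.0389
grasp_force: 61.8
```

Contact. Release, rise, and back off to the robot's side.

Converted, -150 mm is -0.3, -130 mm is -0.26.

move_arm --targets '[1,0,0,0,0,0,0,1,0,0,0,0,0,0,1,0,0,0,0,0,0,1,0,0,0,0,0,0,1,0,0,0,0,0,0,1,0,0,-0.024,0,0,0,1,0,0,-0.07,0,0,0,1,0,0,-0.13,0,0,0,1,0,0,-0.19,0,0,0,1,0,0,-0.25,0,0,0,1,-0.04,-0.01,-0.3,0,0,0,1,-0.1,-0.03,-0.3,0,0,0,1,-0.18,-0.05,-0.3,0,0,0,1,-0.24,-0.06,-0.3,0,0,0,1,-0.26,-0.06,-0.3,0,0,0,1,-0.26,-0.06,-0.3,0,0,0,1,-0.26,-0.06,-0.3,0,0,0]'

```text
t: 36.55
ee_pos: [0.3714, 0.234, 0.2588]
tool_rot: [0.975, 0.223, 0.001, -0.0]
contact_force: [0.1, 0.4, 0.6]
gripper_width: 0.0852
grasp_force: 0.0
```

Run:
```python
from h import *
s=read_state();print(s["ee_pos"],s["contact_force"],s["gripper_width"])
a,_=snapshot("scene");b,_=snapshot("top")
f=lambda p:cv2.convertScaleAbs(cv2.resize(p[...,::-1],(400,300),interpolation=cv2.INTER_CUBIC),alpha=1.6)
cv2.imwrite("pics/s7.png",np.hstack([f(a[80:344,130:482]),f(b[100:364,90:442])]))
```

```text
[0.37143647 0.23395113 0.25883596] [0.08731676 0.41187939 0.58393681] 0.08516035213014879
```

View pics/s7.png

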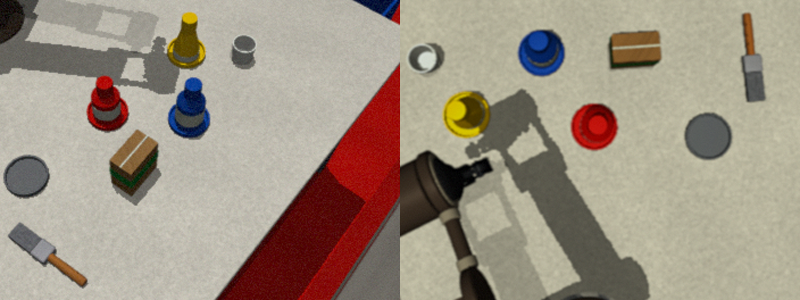

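All three bottles stand upright in their own trays: yellow (187,45), red (107,105) and blue (190,110). The grey tray at (26,176) is empty, the other things look unmoved, and the gripper is clear.

```bash
python3 -c "
from rig import sign_off;print(sign_off())"
```

```text
the job is handed in; nothing more can be done
None
```

The job is handed in: each bottle stands upright and released in the tray of its own colour, the grey tray is empty, and the carton, cup and brush look unmoved in the last pictures; it took about 37 s of the 93 s allowed.

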